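# Refit the speed knob of the stirrer and hold it pressed

### The job

Refit the loose control knob to the white stirrer: pull the sprung steel shutter straight towards the stirrer's front, out to its stop where it stays open by itself, then turn the knob so that its flat, on the pointer side, matches that of the D-shaped shaft the shutter had covered and push it fully home on the shaft. Keep pushing so that knob and sprung shaft are pressed all the way down, and finish while still holding the knob pressed; leave the bottle, timer, forceps and dish where they are.

Things in the scene. Friction and masses are not known exactly. Their poses are not given: they have to be found in the camera images.
- stirrer: white bench stirrer, fixed; housing 240 (x) x 116 (y) mm, flat deck 50 mm above the desk. Origin: on the desk straight below the shaft axis; +x points away from its front: housing from x = -95 (front) to +145 mm. On the deck a round metal plate of 100 mm diameter, 11 mm high, centred at x = +92 mm. The tall analyser to its right reaches forward to about x = 0.33 m and left to y = -0.38 m
- shutter (a joint): travel of the sprung steel shutter, m: 0 = shut over the shaft, 0.060 = out at its stop. It slides along the stirrer's -x. The spring pulls it shut with up to 3 N while the travel is under 0.045; beyond that it snaps over centre and holds itself at the stop
- shutter_tab (a point): centre of the grey pull tab that stands on the shutter and moves with it; tab 14 (x) x 26 (y) x 26 (z) mm, axes as the stirrer's. The shutter's flat steel top, 48 x 48 mm, lies 13 mm below this point (28 mm above the deck); the tab's centre is 13 mm in front of the centre of that top. Shut, that top is centred over the shaft
- knob: loose black knob, 45 mm tall, 45 g, upright on the desk. Origin: centre of its underside, z up. Round skirt, 44 mm diameter, z = 0 to 17 mm; above it to z = 45 a grip bar 14 mm thick (y), 40 mm long (x). +x: pointer side, with a white line on top and a nose on the skirt, 27 mm from the axis. From below a D-bore 14 mm deep, radius 8.2 mm, its flat 4.5 mm from the axis on the +x side
- knob_socket (a point): centre of the closed upper end of the knob's bore, 14 mm above the knob's underside on its axis; axes as the knob's
- spindle_tip (a point): centre of the top of the brass shaft, 23 mm above the deck at rest; moves with the shaft. z up; +x: towards the shaft's flat. Radius 7 mm, flat 3.5 mm from the axis, top 3 mm bevelled; the shaft cannot turn. The knob is home when knob_socket lies on this point; it only goes on with the knob's +x the same way as this +x, to within about 0.15 rad
- spindle (a joint): how far the shaft is pressed in, m: 0 = at rest, 0.0045 = fully down; a spring pushes back with 3 N at the start and 7 N fully down
- reagent_bottle: brown bottle with white cap, 38 mm diameter, 78 mm tall, origin at the centre of its underside; a bystander
- timer: white bench timer 60x66x34 mm, origin at the centre of its underside; a bystander
- forceps: steel forceps lying flat, 20x135x9 mm, long along their own y, origin at the centre of the underside; a bystander
- petri_dish: clear round dish, 56 mm diameter, 12 mm tall, origin at the centre of its underside; a bystander
- spindle_seat: steel flange fixed on the deck round the shaft, 38 mm diameter, 3 mm thick, origin at its underside on the shaft axis; axes as the shaft's: a small dark rib marks its +x side, that of the shaft's flat. The knob's underside is 6 mm above it when home, 1.5 mm when pressed down
Not all that is in view belongs to the job. There is more than one size of the knob; the job needs the middle-sized.

How it is judged:
By the outcome, as a careful person would: the job done as asked, in the order asked, and still so for the second after the job is handed in, while the arm keeps its last pose, push and grip.
It also fails if it takes over 61 s, if anything falls off the work surface, if the arm or the gripper's body presses on something with over 40 N, if the wrist force passes 120 N, or if a joint passes its speed limit or range.

### The arm

A 6-joint arm with a two-finger parallel gripper is mounted at the origin on a cart in front of the work surface, level with it; the furniture and walls round the work are solid. World frame = base frame: x ahead of the robot, y to its left, z up, the work surface at z = 0. Lengths are in mm, angles in rad, forces in N, time in s.
With the tool pointing down it reaches from about 400 to 925 mm from the base axis. Payload 12.5 kg.
Tool frame: the origin (TCP) lies on the mounting face of the last link; the fingertips stand 190 mm ahead of it and the grasp point (between the pads) lies 171 mm ahead of it; z points along the fingers, y is the line along which they close (so a half turn about z gives the same grasp; the last joint's range is limited). The gripper opens to 95 mm and grips with 3 to 60 N. Pads are 20 mm wide; open, the fingers measure 119 mm over their backs; the gripper's body (75 mm by 180 mm) begins 59 mm behind the grasp point.
Start: joints at [1.219, 0.491, 1.559, -0, 1.092, -0.106], TCP at [152.058, 606.22, 404.761] pointing down, gripper open.
Joint ranges: [-3.1, 3.1], [-0.84, 2.19], [0.05, 2.79], [-1.13, 4.28], [0.06, 2.93], [-2.69, 2.69]. Speed limits (rad/s): [2.22, 2.22, 2.79, 3.14, 3.14, 3.14].

### API

Orientations are given as [roll, pitch, yaw] about the fixed x, y, z axes, in that order (R = Rz(yaw) Ry(pitch) Rx(roll)).
In Python, from cell import env gives the robot as it stands.
- The arm moves only by the tool carry_out, never from a script. Its argument "series" is a list of rows, each a list of 5 numbers: the shift along the tool's x, y, z in m, then the turn about the tool's z in degrees, then the opening, from 0 (shut) to 1 (fully open). A call has 1 to 20 rows; each row is the pose to reach, as a shift and turn from the pose commanded when the call began, along the tool's axes at that moment; what a row does not reach only later rows make up. A row lasts 1/8 s, in which the tool goes at most 62.5 mm and 10.7 degrees, less where a joint would pass 70% of its speed; a pose out of reach is approached as far as the arm can. A call with a gripper value outside its range is refused whole. The fingers move at their own pace and stop on an object; the grip force is fixed at half the most. Time passes only in rows, so rows that repeat a pose let the fingers close. It gives the time, the measured TCP pose, the force, the opening and the grip force at its end, in the units of the state.
- env.state(): the state, without advancing time (a new reading comes with each control period).
- env.read_camera(name): name is "side" or "top" or "wrist"; returns (picture, depth): 420x560x3 uint8, red, green, blue; 420x560 float32, mm along the optical axis (not along the pixel's ray), 0 where there is no reading.
- env.get_calibration(name): a dict with "intrinsics" (3x3 intrinsics, pixels), "cam_to_world" (4x4, takes a point from camera to world coordinates); the wrist camera has in their place "T_tool_cam" (4x4, takes a point from camera to tool coordinates, whose origin is the TCP and whose axes are the flange's). Camera axes: x right, y up, looking along -z (the intrinsics and any distortion apply to the point x, -y, -z); pixel columns grow to the right and rows downward; lengths in mm; the calibration is good to about 2 mm. A picture is of the moment at which its call begins: read the wrist's pose just before it. get_calibration takes no time and is no camera call.
- env.job_done(): hands the job in; it is judged then, once.
The state is a dict: "t": time; "joints": joint angles; "qvel": joint speeds; "tau": joint torques, N m; "eef_pos": TCP position; "tcp_rot": TCP orientation; "ft_force": force on the tool from outside, world axes, zero at the start; "moment": the same for the moment, N m; "opening": opening from 0.0 (shut) to 1.0 (fully open); "grip_force": force on a finger pad.
Only numpy, scipy, OpenCV 4.12 (cv2) and the standard library are available. Lean on these libraries where they do the work, as an engineer would, in place of code of your own. Each camera call takes 0.05 s, during which the arm holds its last target. There are 200 camera calls.

## Working session

There is one attempt and no reset: what is moved stays moved. The work goes in short steps, Python scripts to look and compute and a tool call to move; the robot and the scene stay as the last step left them, time stands still between calls to the robot, and variables do not carry over. Pictures are saved under pics/ and viewed, at most 10 in all, crops included, and the job is handed in when it is done.

Besides the shell and the picture viewer there is one more tool, called after "Request:" as name([rows], argument=value, ...), one row to a line, values as JSON. carry_out: Moves the arm, as the interface text tells. Its arguments: {"type":"object","properties":{"series":{"type":"array","items":{"type":"array","items":{"type":"number"}}}},"required":["series"]}

```bash
mkdir -p pics; cat > h.py <<'E'
import numpy as np, cv2
from cell import env
from scipy.spatial.transform import Rotation as R
def cam(name):
    s=env.state(); im,d=env.read_camera(name); c=env.get_calibration(name)
    K=np.array(c["intrinsics"])
    if name=="wrist":
        T=np.eye(4); T[:3,:3]=R.from_euler('xyz',s["tcp_rot"]).as_matrix(); T[:3,3]=s["eef_pos"]
        T=T@np.array(c["T_tool_cam"])
    else: T=np.array(c["cam_to_world"])
    return im,d,K,T,c
def ray(K,T,u,v):
    p=np.linalg.inv(K)@np.array([u,v,1.]); d=T[:3,:3]@np.array([p[0],-p[1],-1]); return T[:3,3],d
def onplane(K,T,u,v,z):
    o,d=ray(K,T,u,v); return o+d*(z-o[2])/d[2]
def pts(d,K,T):
    v,u=np.indices(d.shape); x=(u-K[0,2])/K[0,0]; y=(v-K[1,2])/K[1,1]
    P=np.stack([x*d,-y*d,-d],-1); return P@T[:3,:3].T+T[:3,3]
def save(n,im,big=None): cv2.imwrite(f"pics/{n}.png",im[...,::-1])
E
python3 - <<'E'
from h import *
print(env.state())
for n in ("side","top","wrist"):
    im,d,K,T,c=cam(n); print(n,{k:v for k,v in c.items()} if n!="" else "",(d>0).mean()); save(n+"0",im); np.savez(f"{n}0.npz",im=im,d=d,K=K,T=T)
a=[cv2.imread(f"pics/{n}0.png") for n in("top","side")]
E
```

```text
{'t': 0.0, 'joints': array([ 1.21941622e+00,  4.91550829e-01,  1.55944380e+00,  1.22654702e-06,
        1.09165007e+00, -1.05606571e-01]), 'qvel': array([-5.28330258e-04,  9.61797543e-04, -7.20798447e-04, -2.70851745e-05,
       -4.29687383e-04, -1.10705486e-04]), 'tau': array([ 2.73969294e-03, -6.12640858e+01, -2.58177280e+01,  6.92416308e-02,
        4.82005463e-02, -1.11957745e-04]), 'eef_pos': array([152.03849669, 606.19555269, 404.1689997 ]), 'tcp_rot': array([-3.14054658e+00, -1.11978295e-04,  2.89581850e+00]), 'ft_force': array([ 0.6494292 , -0.10428021, -1.02721989]), 'moment': array([ 0.00319425,  0.0311288 , -0.04944637]), 'grip_force': 0.0, 'opening': 0.9994811094429372}
side {'intrinsics': array([[379.00770689,   0.        , 284.32274934],
       [  0.        , 379.00770689, 208.59656125],
       [  0.        ,   0.        ,   1.        ]]), 'cam_to_world': array([[-2.80528292e-03,  8.77203645e-01, -4.80110295e-01,
         9.85567015e+01],
       [-9.99984892e-01, -4.73032247e-03, -2.79980576e-03,
         9.39164333e+00],
       [-4.72707633e-03,  4.80095188e-01,  8.772
[... 544 characters left out ...]
  9.98287831e-01,
         1.45694468e+03],
       [ 0.00000000e+00,  0.00000000e+00,  0.00000000e+00,
         1.00000000e+00]])} 0.9960586734693877
wrist {'intrinsics': array([[297.14449861,   0.        , 281.53157703],
       [  0.        , 297.14449861, 215.81698686],
       [  0.        ,   0.        ,   1.        ]]), 'T_tool_cam': array([[ 7.84576303e-04,  9.56931924e-01,  2.90311347e-01,
         8.09258255e+01],
       [ 9.99999596e-01, -8.78127140e-04,  1.91972885e-04,
        -5.67458792e-01],
       [ 4.38635255e-04,  2.90311079e-01, -9.56932226e-01,
         1.97431856e+01],
       [ 0.00000000e+00,  0.00000000e+00,  0.00000000e+00,
         1.00000000e+00]])} 0.9960501700680272
```

View pics/top0.png

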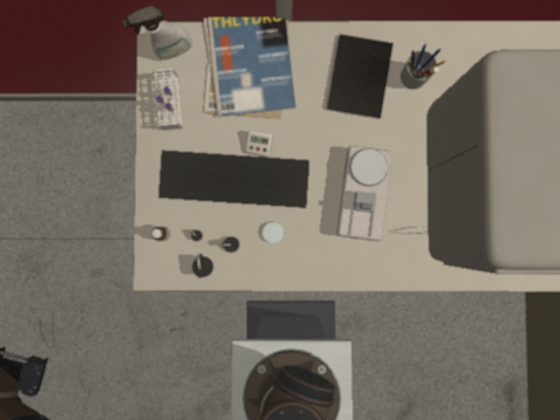

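View pics/side0.png

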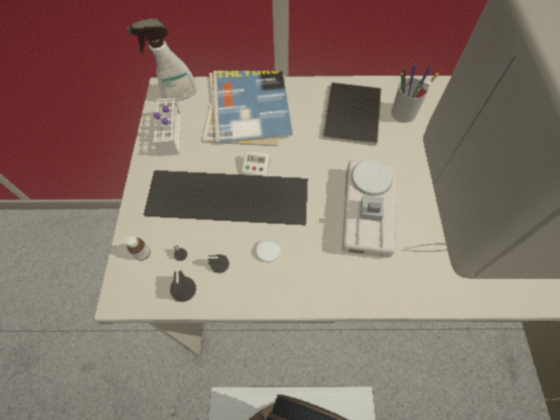

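Top view: the knobs are at about (196,235) small, (231,244) middle and (203,266) large. The stirrer is at (365,195), with its shutter at (364,201) and its front towards the robot. The side view shows the same layout, with the middle knob at (219,263) and the shutter tab at (374,208).

```bash
python3 - <<'E'
from h import *
L={n:np.load(f"{n}0.npz") for n in("top","side")}
t=L["top"]; P=pts(t["d"],t["K"],t["T"])
for n,u,v in [("small",196,235),("mid",231,244),("large",203,266),("bottle",160,233),("dish",272,232),("tab",364,200),("plate",369,167),("desk",300,260)]:
    print(n,P[v,u].round())
s=L["side"]; Q=pts(s["d"],s["K"],s["T"])
for n,u,v in [("mid",219,263),("tab",374,208),("plate",373,178),("desk",300,290)]: print(n,Q[v,u].round())
# stirrer deck: points z 45..56
m=((P[...,2]>44)&(P[...,2]<58)&(P[...,1]<-100)&(P[...,1]>-350)&(P[...,0]>330)&(P[...,0]<700))
r=cv2.minAreaRect(P[m][:,:2].astype(np.float32)); print(r,m.sum(),cv2.boxPoints(r).round())
E
```

```text
small [429. 253.  28.]
mid [406. 159.  42.]
large [349. 231.  44.]
bottle [434. 337.  74.]
dish [438.  53.  13.]
tab [ 519. -184.   73.]
plate [ 606. -200.   57.]
desk [363. -22.   1.]
mid [399. 159.  25.]
tab [ 497. -184.  101.]
plate [ 601. -202.   60.]
desk [345. -22.  -1.]
((540.9989624023438, -188.0118408203125), (115.93817901611328, 239.27291870117188), 82.3960189819336) 2626 [[ 415. -230.]
 [ 652. -261.]
 [ 667. -146.]
 [ 430. -115.]]
```

Request:
carry_out([
  [-0.368,-0.368,0.034,84,1],
  [-0.368,-0.368,0.034,84,1],
  [-0.368,-0.368,0.034,84,1],
  [-0.368,-0.368,0.034,84,1],
  [-0.368,-0.368,0.034,84,1],
  [-0.368,-0.368,0.034,84,1],
  [-0.368,-0.368,0.034,84,1],
  [-0.368,-0.368,0.034,84,1],
  [-0.368,-0.368,0.034,84,1],
  [-0.368,-0.368,0.034,84,1],
  [-0.368,-0.368,0.034,84,1],
  [-0.368,-0.368,0.034,84,1],
])

```text
t: 1.65
eef_pos: [419.0, 160.6, 370.8]
tcp_rot: [3.142, -0.0, 1.431]
ft_force: [-0.3, -0.2, 0.2]
opening: 0.998
grip_force: 0.0
```

```bash
python3 - <<'E'
from h import *
s=env.state();print(s["t"],s["eef_pos"],s["tcp_rot"],s["joints"].round(2))
im,d,K,T,c=cam("wrist"); save("w1",im); np.savez("w1.npz",im=im,d=d,K=K,T=T)
E
```

```text
1.65 [418.95923482 160.57552435 370.82408944] [ 3.14153732e+00 -1.60238559e-04  1.43131182e+00] [0.22 0.29 2.01 0.   0.84 0.36]
```

View pics/w1.png

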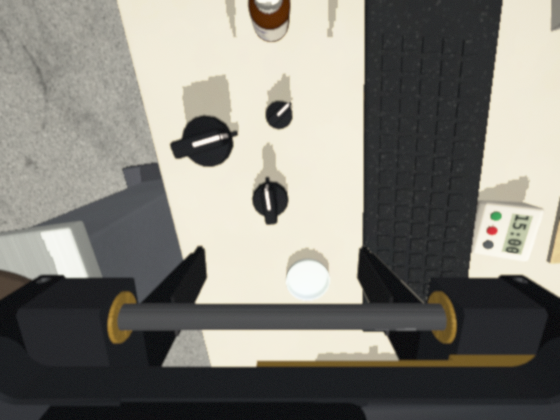

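The wrist view shows the middle knob at (270,200). Its white line runs from (266,185) to (270,208), with the nose at the top near (267,180). The small knob is at (279,114) and the large one at (208,140). The dish is at (307,279), clear of the knob.

```bash
cat >> h.py <<'E'
def knob(d,im,K,T,c0,zt=45):
    P=pts(d,K,T); near=np.hypot(P[...,0]-c0[0],P[...,1]-c0[1])<45
    g=im.max(-1)
    top=near&(P[...,2]>zt-4)&(P[...,2]<zt+6)
    line=top&(g>150)&(d>0)
    r=cv2.minAreaRect(P[top][:,:2].astype(np.float32))
    sk=near&(g<70)&(P[...,2]>13)&(P[...,2]<21); q=P[sk][:,:2]
    cs=cv2.minEnclosingCircle(q.astype(np.float32)) if len(q)>3 else None
    print("top z",np.median(P[top][:,2]).round(1),"n",top.sum(),"rect",np.round(r[0],1),np.round(r[1],1),round(r[2],1),"line n",line.sum())
    print("line centroid",P[line][:,:2].mean(0).round(1),"skirt circ",cs)
    u=P[line][:,:2]; x=u-u.mean(0); w=np.linalg.svd(x)[2][0] ; print("line dir deg",np.degrees(np.arctan2(w[1],w[0])).round(1),"ext",np.ptp(x@w).round(1))
    return P
E
python3 - <<'E'
from h import *
t=np.load("w1.npz"); d,im,K,T=t["d"],t["im"],t["K"],t["T"]
P=pts(d,K,T)
print("px",P[200,270].round(1),P[190,268].round(1),P[216,271].round(1),P[240,240].round(1))
knob(d,im,K,T,P[203,270][:2])
for (u,v) in [(208,140),(279,114)]:
  q=P[v,u]; near=np.hypot(P[...,0]-q[0],P[...,1]-q[1])<40
  print("other top z",np.percentile(P[near][:,2],97).round(1))
save("w1c",cv2.resize(im[165:235,230:310],None,fx=7,fy=7,interpolation=cv2.INTER_CUBIC))
E
```

```text
px [409.1 168.3  45.4] [408.5 179.   44.3] [407.5 150.5  45.1] [3.604e+02 1.113e+02 3.000e-01]
top z 44.9 n 465 rect [406.3 160.8] [14.  40.2] 0.1 line n 86
line centroid [406.3 167.6] skirt circ ((406.8978271484375, 162.36134338378906), 19.540407180786133)
line dir deg -89.9 ext 40.1
other top z 293.9
other top z 351.1
```

View pics/w1c.png

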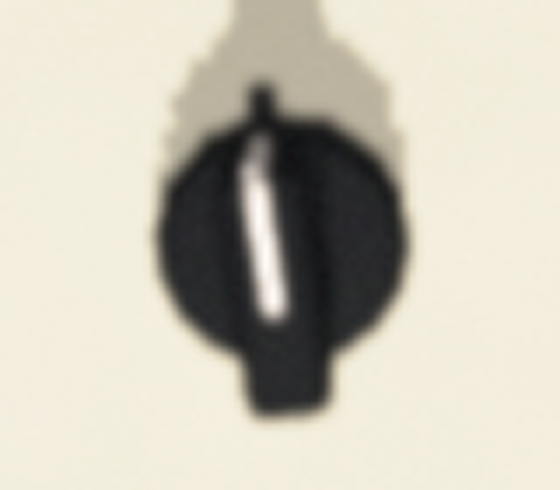

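Request:
carry_out([
  [-0.33,0.14,0.0,0,1],
  [-0.33,0.14,0.0,0,1],
  [-0.33,0.14,0.0,0,1],
  [-0.33,0.14,0.0,0,1],
  [-0.33,0.14,0.0,0,1],
  [-0.33,0.14,0.0,0,1],
  [-0.33,0.14,0.0,0,1],
  [-0.33,0.14,0.0,0,1],
  [-0.33,0.14,0.0,0,1],
])

```text
t: 2.82
eef_pos: [511.6, -185.3, 370.8]
tcp_rot: [-3.142, -0.0, 1.431]
ft_force: [-0.9, 0.4, 0.0]
opening: 0.996
grip_force: 0.0
```

The crop confirms the nose and white line at the image top, so the middle knob's pointer faces world +y. Depth gives its top at z ≈ 45.

```bash
python3 - <<'E'
from h import *
im,d,K,T,c=cam("wrist"); save("w2",im); np.savez("w2.npz",im=im,d=d,K=K,T=T)
P=pts(d,K,T); n=(P[...,1]<-100)&(P[...,1]>-280)&(P[...,0]>400)&(P[...,0]<680)
def rect(lo,hi,lab,nn=n):
    m=(nn&(P[...,2]>lo)&(P[...,2]<hi)).astype(np.uint8); k,l,st,ce=cv2.connectedComponentsWithStats(m)
    i=1+st[1:,4].argmax(); r=cv2.minAreaRect(P[l==i][:,:2].astype(np.float32)); print(lab,np.round(r[0],1),np.round(r[1],1),round(r[2],1),P[l==i][:,2].mean().round(1),st[i],ce[i].round())
rect(99,110,"tab"); rect(74,83,"shutter"); rect(58,65,"plate"); rect(45,55,"deck")
E
```

```text
tab [ 503.6 -187.2] [26.3 13.4] 81.9 103.6 [264 211  16  29 439] [271. 225.]
shutter [ 516.3 -188.7] [48.2 48.1] 82.4 78.2 [ 261  192   50   49 1858] [290. 215.]
plate [ 607.7 -200.2] [91.5 93.7] 76.9 61.2 [ 330  166   92   88 6278] [376. 209.]
deck [ 540.7 -191.6] [113.8 237. ] 82.4 50.1 [  194   153   233   105 13054] [279. 199.]
```

View pics/w2.png

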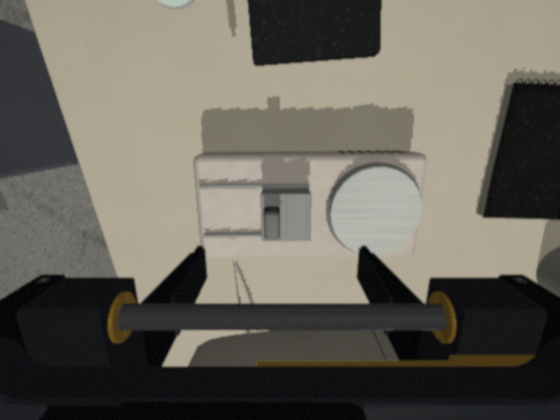

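The wrist view shows the shutter top at (290,215), its tab at (271,225), the plate at (376,209), and the rails running to the front at left. I'll now grip the tab front-to-back.

Request:
carry_out([
  [-0.003,-0.0077,0.05,-0.4,0.6],
  [-0.003,-0.0077,0.085,-0.4,0.6],
  [-0.003,-0.0077,0.099,-0.4,0.6],
  [-0.003,-0.0077,0.099,-0.4,0.6],
  [-0.003,-0.0077,0.099,-0.4,0.0],
  [-0.003,-0.0077,0.099,-0.4,0.0],
  [-0.003,-0.0077,0.099,-0.4,0.0],
  [-0.003,-0.0077,0.099,-0.4,0.0],
  [-0.003,-0.0077,0.099,-0.4,0.0],
  [-0.003,-0.0077,0.099,-0.4,0.0],
])

```text
t: 4.12
eef_pos: [502.7, -188.4, 271.8]
tcp_rot: [-3.138, -0.001, 1.437]
ft_force: [-9.6, -0.9, 7.5]
opening: 0.144
grip_force: 30.0
```

Request:
carry_out([
  [0,-0.01,0,0,0],
  [0,-0.02,0,0,0],
  [0,-0.03,0,0,0],
  [0,-0.04,0,0,0],
  [0,-0.048,0,0,0],
  [0,-0.055,0,0,0],
  [0,-0.06,0,0,0],
  [0,-0.061,0,0,0],
  [0,-0.061,0,0,0],
])

```text
t: 5.25
eef_pos: [443.1, -180.4, 271.7]
tcp_rot: [-3.141, -0.0, 1.437]
ft_force: [-0.8, 1.8, 6.0]
opening: 0.146
grip_force: 30.0
```

Request:
carry_out([
  [0,0,0,0,0.5],
  [0,0,0,0,0.5],
  [0,0,0,0,0.5],
  [0,0,0,0,0.5],
  [0,0,-0.05,0,0.5],
  [0,0,-0.05,0,0.8],
  [-0.0165,0.0736,-0.05,0,1],
  [-0.0165,0.0736,-0.05,0,1],
  [-0.0165,0.0736,-0.05,0,1],
  [-0.0165,0.0736,-0.05,0,1],
])

```text
t: 6.5
eef_pos: [513.0, -206.2, 321.2]
tcp_rot: [-3.14, -0.001, 1.437]
ft_force: [-0.2, -0.2, 0.2]
opening: 0.96
grip_force: 0.0
```

```bash
python3 - <<'E'
from h import *
im,d,K,T,c=cam("wrist"); np.savez("w3.npz",im=im,d=d,K=K,T=T)
P=pts(d,K,T)
n=np.hypot(P[...,0]-516,P[...,1]+188)<24
m=n&(P[...,2]>68)&(P[...,2]<76); r=cv2.minEnclosingCircle(P[m][:,:2].astype(np.float32)); print("shaft",r,P[m].mean(0),m.sum(), cv2.minAreaRect(P[m][:,:2].astype(np.float32)))
m=n&(P[...,2]>51.8)&(P[...,2]<55); print("seat",cv2.minEnclosingCircle(P[m][:,:2].astype(np.float32)),m.sum())
t=(P[...,2]>99)&(P[...,2]<108)&(P[...,0]>420)&(P[...,0]<480)&(P[...,1]>-220)&(P[...,1]<-150); print("tab",t.sum(),P[t].mean(0) if t.any() else 0)
v,u=np.where(n); 
save("w3",im); v0,u0=int(v.mean()),int(u.mean()); print(u0,v0)
save("w3c",cv2.resize(im[v0-55:v0+55,u0-110:u0+40],None,fx=5,fy=5,interpolation=cv2.INTER_CUBIC))
E
```

```text
shaft ((516.2744140625, -189.12538146972656), 7.184408664703369) [ 515.19016486 -187.78098559   72.16165837] 190 ((514.5805053710938, -188.49685668945312), (14.292579650878906, 10.260293006896973), 70.5887680053711)
seat ((515.8548583984375, -187.4490966796875), 23.390974044799805) 1174
tab 710 [ 445.19901048 -178.19374439  103.53163263]
279 350
```

View pics/w3c.png

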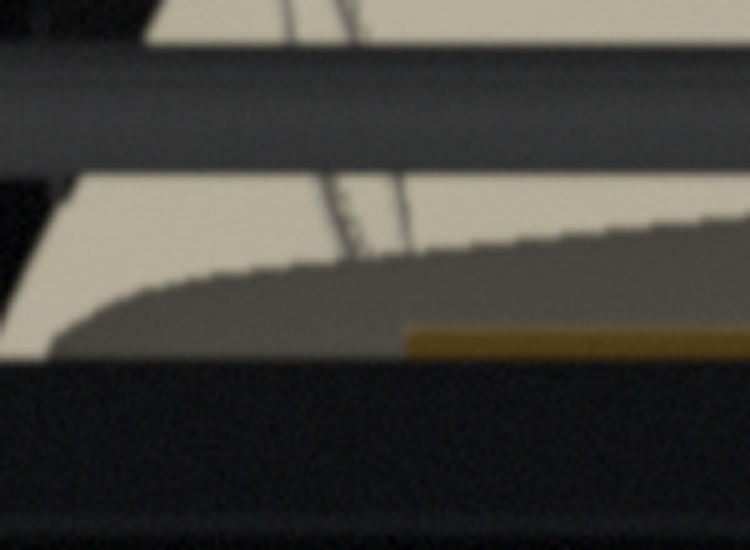

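The crop was off target, showing only the gripper bar and forceps, but depth shows the tab staying out at (445,-178). I'll crop round the shaft's own pixels.

```bash
python3 - <<'E'
from h import *
t=np.load("w3.npz"); d,im,K,T=t["d"],t["im"],t["K"],t["T"]; P=pts(d,K,T)
n=np.hypot(P[...,0]-516,P[...,1]+188)<24; m=n&(P[...,2]>70.5)&(P[...,2]<76)
v,u=np.where(m); v0,u0=int(v.mean()),int(u.mean()); print(u0,v0)
for zlo in(69.5,70.5,71.5,72.3):
    m=n&(P[...,2]>zlo)&(P[...,2]<76); print(zlo,m.sum(),np.round(P[m].mean(0),1),cv2.minAreaRect(P[m][:,:2].astype(np.float32)),cv2.minEnclosingCircle(P[m][:,:2].astype(np.float32)))
save("w3d",cv2.resize(im[v0-40:v0+40,u0-60:u0+40],None,fx=7,fy=7,interpolation=cv2.INTER_CUBIC))
E
```

```text
280 208
69.5 178 [ 515.2 -188.    72.4] ((514.619873046875, -188.3850860595703), (13.457472801208496, 10.260293006896973), 70.5887680053711) ((516.1463012695312, -188.8796844482422), 7.034383773803711)
70.5 165 [ 515.2 -188.1   72.6] ((514.82080078125, -188.2841796875), (12.875261306762695, 9.948476791381836), 70.5887680053711) ((515.881591796875, -188.5901641845703), 6.601678848266602)
71.5 131 [ 515.1 -188.    73. ] ((514.7896118164062, -187.9842987060547), (12.56596565246582, 9.17525863647461), 64.56370544433594) ((515.4847412109375, -188.2609405517578), 6.486965179443359)
72.3 99 [ 515.  -188.1   73.3] ((514.5723266601562, -188.02951049804688), (11.28274917602539, 7.842195510864258), 64.60189056396484) ((515.5380859375, -188.56959533691406), 5.805866718292236)
```

View pics/w3d.png

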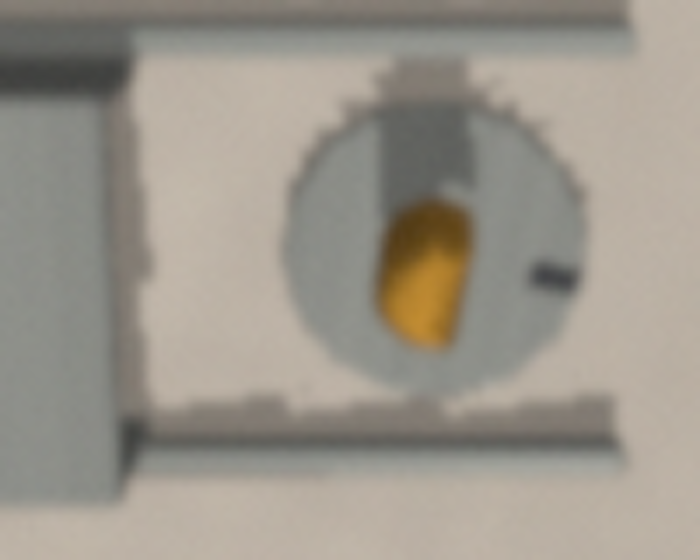

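The crop shows the brass D with its flat on the right. The flange runs x 283–585 and y 100–397, centred at about (434,248), and the dark rib is at (553,277).

```bash
python3 - <<'E'
from h import *
t=np.load("w3.npz"); im,d,K,T=t["im"],t["d"],t["K"],t["T"]
px=lambda x,y:(220+(x+.5)/7-.5,168+(y+.5)/7-.5)
c=onplane(K,T,*px(434,248),53); r=onplane(K,T,*px(553,277),54.5); print(c,r,np.degrees(np.arctan2(*(r-c)[1::-1])))
# dark rib by mask; seat by colour
sub=im[168:248,220:320].astype(int); P=pts(d,K,T)[168:248,220:320]
rib=(sub.max(-1)<95); rib[:, :70]=0; rib[:30]=0; rib[50:]=0
v,u=np.where(rib); w=sub.max(-1)[v,u]; print(len(v),u.mean(),v.mean())
r=onplane(K,T,220+u.mean(),168+v.mean(),54.5); print(r,np.degrees(np.arctan2(*(r-c)[1::-1])))
# flat edge lower: (470,240)->(457,345) at top plane z 73
a=onplane(K,T,*px(473,225),71);b=onplane(K,T,*px(455,345),71);e=b-a;print("flat normal deg",np.degrees(np.arctan2(e[1],e[0]))+90)
print(onplane(K,T,*px(283,248),53),onplane(K,T,*px(585,248),53))
# brass mask centroid at plane 73
hsv=cv2.cvtColor(im[168:248,220:320],cv2.COLOR_RGB2HSV); br=(hsv[...,1]>130)&(hsv[...,2]>60)
k,l,st,ce=cv2.connectedComponentsWithStats(br.astype(np.uint8)); i=1+st[1:,4].argmax(); print(st[i],ce[i])
E
```

```text
[ 516.2916964 -188.6352066   53.       ] [ 530.36311335 -193.83848828   54.5       ] -20.293217747757385
14 78.57142857142857 39.142857142857146
[ 530.36311335 -193.83848828   54.5       ] -20.293217747757385
flat normal deg -15.630470022637681
[ 497.84522551 -186.17030548   53.        ] [ 534.73311068 -191.09943203   53.        ]
[ 54  29  13  20 195] [60.24615385 38.49230769]
```

Request:
carry_out([
  [0.0215,-0.0168,0,101.8,1],
  [0.0215,-0.0168,0,101.8,1],
  [0.0215,-0.0168,0,101.8,1],
  [0.0215,-0.0168,0,101.8,1],
  [0.0215,-0.0168,0,101.8,1],
  [0.0215,-0.0168,0,101.8,1],
  [0.0215,-0.0168,0,101.8,1],
  [0.0215,-0.0168,0,101.8,1],
  [0.0215,-0.0168,0,101.8,1],
  [0.0215,-0.0168,0,101.8,1],
  [0.0215,-0.0168,0,101.8,1],
  [0.0215,-0.0168,0,101.8,1],
])

```text
t: 8.05
eef_pos: [499.8, -182.9, 321.8]
tcp_rot: [-3.142, 0.0, -0.338]
ft_force: [1.0, -0.4, -0.4]
opening: 1.002
grip_force: 0.0
```

```bash
python3 - <<'E'
from h import *
im,d,K,T,c=cam("wrist"); np.savez("w4.npz",im=im,d=d,K=K,T=T); P=pts(d,K,T)
s=env.state(); print(s["eef_pos"],s["tcp_rot"],s["joints"].round(2))
n=np.hypot(P[...,0]-516,P[...,1]+188)<24
for zlo in(69.5,70.5):
    m=n&(P[...,2]>zlo)&(P[...,2]<76); print(zlo,m.sum(),np.round(P[m].mean(0),1),cv2.minAreaRect(P[m][:,:2].astype(np.float32)),cv2.minEnclosingCircle(P[m][:,:2].astype(np.float32)))
v,u=np.where(m); v0,u0=int(v.mean()),int(u.mean()); print(u0,v0)
save("w4c",cv2.resize(im[v0-40:v0+40,u0-40:u0+40],None,fx=7,fy=7,interpolation=cv2.INTER_CUBIC))
E
```

```text
[ 499.88395918 -182.95468379  321.77233501] [-3.14148676e+00  5.63622394e-05 -3.38450864e-01] [-0.47  0.47  1.88  0.    0.8   1.43]
69.5 182 [ 516.  -189.3   72.3] ((515.2887573242188, -189.1128692626953), (13.790282249450684, 10.12091064453125), 75.09461975097656) ((516.290283203125, -189.3632354736328), 6.982402801513672)
70.5 168 [ 515.9 -189.2   72.5] ((515.0308227539062, -189.28404235839844), (12.966543197631836, 9.523818016052246), 70.26245880126953) ((516.3585815429688, -189.58200073242188), 6.729325771331787)
281 212
```

View pics/w4c.png

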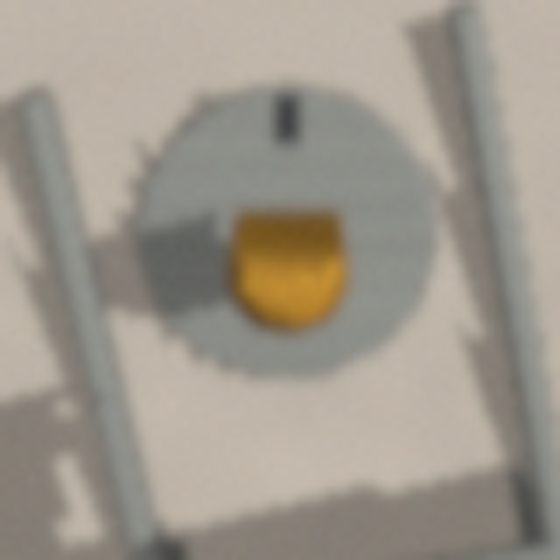

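The view along the flat's direction shows the rib at (287,118) straight up and the flat edge horizontal at y ≈ 212. So the present tool yaw of −0.338 rad is the flat's direction. The flange is centred at about (287,231).

```bash
python3 - <<'E'
from h import *
t=np.load("w4.npz"); K,T=t["K"],t["T"]
px=lambda x,y:(241+(x+.5)/7-.5,172+(y+.5)/7-.5)
print(onplane(K,T,*px(287,231),53), onplane(K,T,*px(288,268),72))
tp=np.load("top0.npz");s=np.load("side0.npz")
# top-camera cross-check of knob top centre
for n in("top0","side0"):
    t=np.load(n+".npz"); P=pts(t["d"],t["K"],t["T"]); m=(np.hypot(P[...,0]-406,P[...,1]-160)<30)&(P[...,2]>38)&(P[...,2]<52)
    print(n,m.sum(),P[m].mean(0))
E
```

```text
[ 516.90562096 -189.58177065   53.        ] [ 517.44016415 -189.88078893   72.        ]
top0 73 [405.87128412 163.44745957  45.33172048]
side0 120 [404.40273719 160.41597236  44.42916635]
```

Request:
carry_out([
  [-0.2023,-0.2925,0.0,-109.4,0.6],
  [-0.2023,-0.2925,0.0,-109.4,0.6],
  [-0.2023,-0.2925,0.0,-109.4,0.6],
  [-0.2023,-0.2925,0.0,-109.4,0.6],
  [-0.2023,-0.2925,0.0,-109.4,0.6],
  [-0.2023,-0.2925,0.0,-109.4,0.6],
  [-0.2023,-0.2925,0.0,-109.4,0.6],
  [-0.2023,-0.2925,0.0,-109.4,0.6],
  [-0.2023,-0.2925,0.0,-109.4,0.6],
  [-0.2023,-0.2925,0.0,-109.4,0.6],
  [-0.2023,-0.2925,0.0,-109.4,0.6],
  [-0.2023,-0.2925,0.0,-109.4,0.6],
  [-0.2023,-0.2925,0.0,-109.4,0.6],
])

```text
t: 9.72
eef_pos: [407.0, 160.2, 321.7]
tcp_rot: [3.142, -0.0, 1.567]
ft_force: [0.0, 0.5, -0.4]
opening: 0.602
grip_force: 0.0
```

```bash
python3 - <<'E'
from h import *
s=env.state(); print(s["t"],s["eef_pos"],s["tcp_rot"],s["joints"].round(2))
im,d,K,T,c=cam("wrist"); np.savez("w5.npz",im=im,d=d,K=K,T=T)
knob(d,im,K,T,(406,160)); 
im,d,K,T,c=cam("top"); save("t5",im); P=pts(d,K,T)
E
```

```text
9.725 [406.95247661 160.16652694 321.73496087] [ 3.14155372e+00 -8.51711744e-05  1.56713105e+00] [0.22 0.35 2.1  0.   0.69 0.23]
top z 44.9 n 640 rect [406.4 161.2] [39.2 13.8] 89.3 line n 106
line centroid [405.9 166.6] skirt circ ((406.36334228515625, 162.53836059570312), 19.722187042236328)
line dir deg -96.1 ext 39.2
```

Request:
carry_out([
  [0,-0.0006,0.05,0,0.6],
  [0,-0.0006,0.09,0,0.6],
  [0,-0.0006,0.112,0,0.6],
  [0,-0.0006,0.112,0,0.6],
  [0,-0.0006,0.112,0,0.6],
  [0,-0.0006,0.112,0,0],
  [0,-0.0006,0.112,0,0],
  [0,-0.0006,0.112,0,0],
  [0,-0.0006,0.112,0,0],
  [0,-0.0006,0.112,0,0],
  [0,-0.0006,0.112,0,0],
])

```text
t: 11.2
eef_pos: [406.3, 160.2, 209.8]
tcp_rot: [-3.142, -0.0, 1.569]
ft_force: [-0.4, -0.5, 2.2]
opening: 0.141
grip_force: 30.0
```

Request:
carry_out([
  [0,0,-0.06,0,0],
  [0,0,-0.12,0,0],
  [-0.3493,0.1105,-0.12,109.3,0],
  [-0.3493,0.1105,-0.12,109.3,0],
  [-0.3493,0.1105,-0.12,109.3,0],
  [-0.3493,0.1105,-0.12,109.3,0],
  [-0.3493,0.1105,-0.12,109.3,0],
  [-0.3493,0.1105,-0.12,109.3,0],
  [-0.3493,0.1105,-0.12,109.3,0],
  [-0.3493,0.1105,-0.12,109.3,0],
  [-0.3493,0.1105,-0.12,109.3,0],
  [-0.3493,0.1105,-0.12,109.3,0],
  [-0.3493,0.1105,-0.12,109.3,0],
  [-0.3493,0.1105,-0.12,109.3,0],
  [-0.3493,0.1105,-0.12,109.3,0],
])

```text
t: 13.08
eef_pos: [516.3, -189.2, 329.6]
tcp_rot: [-3.141, 0.0, -0.336]
ft_force: [-0.3, 1.1, -1.1]
opening: 0.144
grip_force: 30.0
```

```bash
python3 - <<'E'
from h import *
s=env.state(); print(s["t"],s["eef_pos"],s["tcp_rot"],s["joints"].round(2),s["ft_force"],s["opening"])
im,d,K,T,c=cam("wrist"); np.savez("w6.npz",im=im,d=d,K=K,T=T); P=pts(d,K,T)
z0=s["eef_pos"][2]-165
m=(np.hypot(P[...,0]-516,P[...,1]+189)<32)&(abs(P[...,2]-z0)<4); r=cv2.minAreaRect(P[m][:,:2].astype(np.float32)); print(m.sum(),P[m].mean(0),r)
t=(P[...,2]>99)&(P[...,2]<108)&(P[...,0]>420)&(P[...,0]<480)&(P[...,1]>-220)&(P[...,1]<-150); print("tab",t.sum(),P[t].mean(0) if t.any() else 0)
save("w6",im)
E
```

```text
13.075 [ 516.34443295 -189.24213143  329.64170965] [-3.14146571e+00  1.63578537e-04 -3.35879103e-01] [-0.47  0.48  1.83  0.    0.84  1.44] [-0.25270882  1.09206313 -1.10869033] 0.14409029273772625
1695 [ 523.30516583 -192.19830518  164.6833613 ] ((522.9481201171875, -189.65228271484375), (29.154495239257812, 35.73450469970703), 50.69498825073242)
tab 26 [ 440.77689449 -171.05405868  103.91614802]
```

View pics/w6.png

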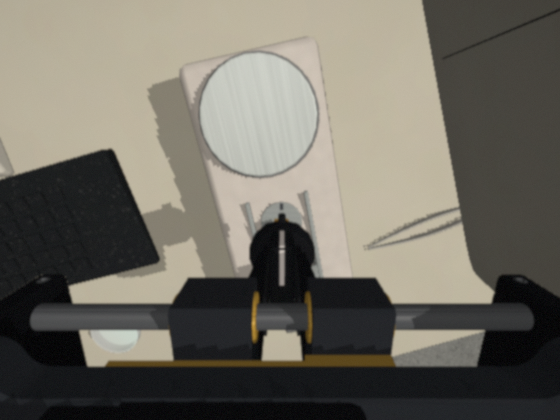

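The wrist view shows the knob held level with its nose at (282,230), pointing straight at the flange rib at (281,208), so it is aligned. I'll descend onto the shaft in small steps.

Request:
carry_out([
  [0,0,0.03,0,0],
  [0,0,0.042,0,0],
  [0,0,0.046,0,0],
  [0,0,0.048,0,0],
  [0,0,0.05,0,0],
  [0,0,0.052,0,0],
  [0,0,0.052,0,0],
])

```text
t: 14.0
eef_pos: [516.3, -189.2, 277.9]
tcp_rot: [-3.141, 0.0, -0.338]
ft_force: [-2.1, 1.0, 3.7]
opening: 0.147
grip_force: 30.0
```

Request:
carry_out([
  [0,0,0.002,0,0],
  [0,0,0.004,0,0],
  [0,0,0.006,0,0],
  [0,0,0.0075,0,0],
  [0,0,0.0075,0,0],
])

```text
t: 14.62
eef_pos: [515.8, -188.9, 269.5]
tcp_rot: [-3.141, 0.003, -0.338]
ft_force: [-4.9, 2.6, -1.1]
opening: 0.142
grip_force: 30.0
```

Request:
carry_out([
  [-0.0005,0,0.001,0,0],
  [-0.0005,0,0.003,0,0],
  [-0.0005,0,0.005,0,0],
  [-0.0005,0,0.006,0,0],
  [-0.0005,0,0.006,0,0],
  [-0.0005,0,0.006,0,0],
])

```text
t: 15.38
eef_pos: [515.6, -188.9, 264.3]
tcp_rot: [-3.141, 0.001, -0.338]
ft_force: [-5.8, 2.8, 6.2]
opening: 0.146
grip_force: 30.0
```

Request:
carry_out([
  [0,0,0.001,0,0],
  [0,0,0.002,0,0],
  [0,0,0.0025,0,0],
  [0,0,0.0025,0,0],
  [0,0,0.0025,0,0],
  [0,0,0.0025,0,0],
])

```text
t: 16.12
eef_pos: [515.8, -188.9, 263.5]
tcp_rot: [-3.142, -0.001, -0.338]
ft_force: [-8.8, 4.9, 25.5]
opening: 0.146
grip_force: 30.0
```

```bash
python3 - <<'E'
from h import *
s=env.state(); print(s["t"],s["eef_pos"],s["tcp_rot"],s["ft_force"],s["opening"])
im,d,K,T,c=cam("wrist"); np.savez("w7.npz",im=im,d=d,K=K,T=T); P=pts(d,K,T); save("w7",im)
ok=(np.hypot(P[...,0]-516,P[...,1]+189)<30)
e=np.array([np.cos(-.338),np.sin(-.338)]); a=(P[...,:2]-[516.2,-189.3])@e
hs=P[...,2]
for lo,hi in((3,19),(20,30)):
    m=ok&(a>lo)&(a<hi); print(lo,hi,np.histogram(hs[m],bins=np.arange(48,112,2)))
t=(P[...,2]>99)&(P[...,2]<108)&(P[...,0]>400)&(P[...,0]<480)&(P[...,1]>-220)&(P[...,1]<-150); print("tab",t.sum())
n,dd,K2,T2,_=cam("side"); Q=pts(dd,K2,T2); t=(abs(Q[...,2]-103)<6)&(abs(Q[...,0]-445)<25)&(abs(Q[...,1]+180)<25); print("side tab",t.sum(),Q[t].mean(0) if t.any() else 0)
save("s7",cv2.resize(n[170:270,320:420],None,fx=5,fy=5,interpolation=cv2.INTER_CUBIC))
E
```

```text
16.125 [ 515.77210885 -188.89863547  263.52521838] [-3.14155159e+00 -1.13996263e-03 -3.38218671e-01] [-8.83476301  4.93574497 25.52110655] 0.14642086398490012
3 19 (array([157, 278,  18, 158,  28,  18,  18,  54,  75,  91,  39, 401,  39,
        14,  18,  16,  15,  21,  31,  36,  32,  37,  35,  59, 159, 581,
       106,  56,  57,  90,  88]), array([ 48,  50,  52,  54,  56,  58,  60,  62,  64,  66,  68,  70,  72,
        74,  76,  78,  80,  82,  84,  86,  88,  90,  92,  94,  96,  98,
       100, 102, 104, 106, 108, 110]))
20 30 (array([182, 346,   3,   7,  27,  29,  48,  97,  64,  54,  28,  10,  13,
        24,  26,  21,  24,  29,  23,  29,  30,  31,  28,  33,  76,  41,
         5,   0,   0,   0,   0]), array([ 48,  50,  52,  54,  56,  58,  60,  62,  64,  66,  68,  70,  72,
        74,  76,  78,  80,  82,  84,  86,  88,  90,  92,  94,  96,  98,
       100, 102, 104, 106, 108, 110]))
tab 0
side tab 87 [ 441.94364661 -177.36751669  103.09480937]
```

View pics/w7.png

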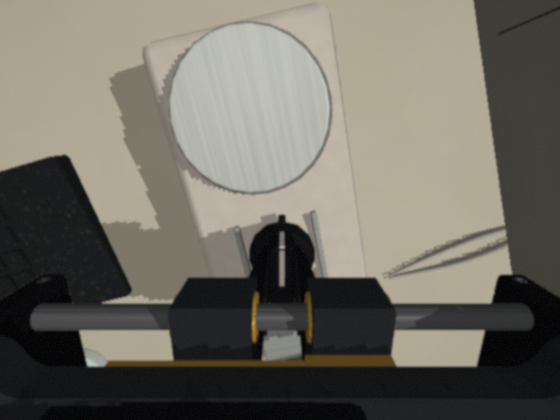

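The wrist view shows the knob seated and aligned, with its nose at (282,218). Its skirt top is at about 71 mm and its bar top at about 99 mm, which match a fully pressed knob. The shutter tab is still out at its stop, so I'm handing in.

```bash
python3 -c "
from cell import env
print(env.job_done())"
```

```text
the job is handed in; nothing more can be done
None
```

I opened the shutter to its stop, where it stayed, then fitted the middle knob with its flat matching the shaft's and handed the job in at about 16 s, still holding the knob fully pressed with about 25 N. The hand-in returned no verdict.

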